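# Seat the core cap and hold the ring in the sprung stop

## Task

Press the orange cap down until it is fully home in its copper core ring; then bring that ring, standing upright on the bench, squarely into the V of the sprung stop and press it in with a steady push of about 10 N, so that the pointer stands in the green zone, never driving the plate to the end of its travel. Finish while still holding the ring pressed there, as a third hand for a colleague who will put the clamp on: do not let go. Leave the other things on the bench where they are.

Things in the scene. Friction and masses are not known exactly. Their poses are not given: they have to be found in the camera images.
- core_ring: The capped copper core ring: an upright cylinder 54 mm in diameter, 60 mm high, 0.25 to 0.55 kg, closed by the orange cap, loose on the bench. Origin at the centre of its underside, z along its axis upward. May be gripped by its sides, which are clear of the cap. It starts on the robot's left or right.
- core_ring_center (a point): Centre of the capped core ring, on its axis, 30 mm above its underside.
- cap (a joint): Gap left under the cap, in m: the orange nylon cap is a plug with a flange 50 mm in diameter and 5 mm thick that slides straight down into the ring; 0 = fully home (flange lying on the ring's rim, flange top 65 mm above the bench), 0.005 to 0.009 at the start. It is a tight fit: sliding takes about 7 N and it stays where it is left.
- cap_top (a point): Centre of the cap's flat upper face; moves with the cap.
- stop: The fixed sprung stop, bolted to the bench: a grey spring housing 60 mm high on an iron foot, with a sliding steel V plate on its front. Origin on the bench straight below the V's apex when the plate is fully out; its x axis is the direction in which to push (level, into the stop, up to 0.35 rad from straight ahead of the robot), y across, z up.
- stop_face (a point): Apex of the V at 30 mm above the bench; moves with the plate. The V's two faces open towards -x of the stop, each turned 20 degrees from the plane across, 24 mm wide, from 9 to 53 mm above the bench. A ring seated in the V has its axis 29 mm in front of (-x of) the apex; the V plate reaches 23 mm to either side.
- stop_plate (a joint): How far the V plate is pushed in, m: 0 = fully out, 0.030 = end of travel. A spring returns it with 600 N per metre (no preload): 10 N is 0.0167 m. A black pointer on the plate moves over a white scale on the housing's top; it stands in the green zone while the plate is 10 to 23 mm in.
- bare_ring_center (a point): Centre (30 mm up) of the other copper core ring, 54 mm in diameter and 60 mm high, without a cap, dark soil at its top. To be left alone.
- mortar: White porcelain mortar, a bowl 110 mm across and 65 mm high. Origin at the centre of its underside. To be left alone.
- c_clamp: Cast iron C clamp lying flat on the bench, about 170 by 115 mm and 18 mm high, loose. Origin at its middle. To be left alone.
- tin0: Aluminium soil tin, 67 mm in diameter, 44 mm high, to the right of the stop. Origin at the centre of its underside. To be left alone.
- spatula: Flat steel spatula with a wooden handle lying on the bench on the robot's right, 220 mm long, 16 mm high. Origin near its middle. To be left alone.
Things that resemble listed ones, but are neither listed nor needed, are in the scene too. What is shaped like the core_ring but pink is not meant. Of the things that look like the stop, the larger one is meant.

How it is judged (in metres and radians):
On the way, in this order (a step that is already met when the one before it is completed fails the run):
1. the cap is pressed fully home in the upright ring (value of joint cap below 0.0015 m and angle between core_ring's own z axis and vertical below 0.1 rad), for 0.2 s.
2. the ring is held in the V with a push inside the band for a second (contact force between core_ring and stop between 6 and 15 N and value of joint stop_plate between 0.01 and 0.023 m), for 1 s.
At the end, for the whole second after the job is handed in: Robot still pressing the capped ring into the V: plate in 10 to 23 mm, 6 to 15 N between ring and stop, ring at rest, centred to 8 mm, upright to 5 degrees, underside at most 6 mm off the bench, cap within 1.5 mm of home, fingers touching the ring (all of step 2 and value of joint cap below 0.0015 m and contact force between the fingers and core_ring above 3 N and y of core_ring_center in the frame of stop between -0.008 and 0.008 m and angle between core_ring's own z axis and vertical below 0.09 rad and height (world z) of core_ring below 0.006 m and linear speed of core_ring below 0.01 m/s); the arm keeps its last pose, push and grip.
It fails at once if the plate is driven to the end of its travel (value of joint stop_plate above 0.028 m).
It fails at once if another thing on the bench is disturbed (more than 25 mm) (distance of any of bare_ring_center, mortar, c_clamp, tin0, spatula from where it was at the start of the episode above 0.025 m).
It also fails if it takes over 51 s, if anything falls off the work surface, if the arm or the gripper's body presses on something with over 40 N, if the wrist force passes 120 N, or if a joint passes its speed limit or range.

## Robot

A 7-joint arm with a two-finger parallel gripper is mounted at the origin on the work surface. World frame = base frame: x ahead of the robot, y to its left, z up, the work surface at z = 0. Lengths are in mm, angles in rad, forces in N, time in s.
With the tool pointing down it reaches from about 350 to 900 mm from the base axis. Payload 19.9 kg.
Tool frame: the origin (TCP) lies at the very end of the fingers, on their centre line; the grasp point (between the pads) lies 19 mm behind it; x points along the fingers, y is the direction in which the jaws open and shut, and the axes are right-handed (so a half turn about x gives the same grasp; the last joint's range is limited). The gripper opens to 94 mm and grips with 3 to 60 N. Pads are 16 mm wide; open, the fingers measure 119 mm over their backs; the gripper's body (75 mm by 177 mm) begins 78 mm behind the grasp point.
Start: joints at [-1.256, 0.417, -0.01, 1.614, 0.005, 1.111, -0.053], TCP at [217.701, 585.837, 205.425] pointing down, gripper open.
Joint ranges: [-2.81, 2.81], [-0.39, 2.02], [-1.27, 1.25], [0.06, 2.57], [-1.19, 4.33], [0.19, 2], [-2.82, 2.82]. Speed limits (rad/s): [1.89, 1.89, 2.39, 2.39, 3.01, 3.01, 3.01].

## Interface

Orientations are given as a rotation vector (axis times angle).
In Python, from workcell import sense, read_camera, camera_params, job gives the robot as it stands.
- The arm moves only by the tool play_rows, never from a script. Its argument "moves" is a list that holds one entry, the list of rows, each a list of 5 numbers: the shift along the tool's x, y, z each as a share of 2 cm, from -1 to 1, then the turn about the tool's x as a share of 0.12 rad, from -1 to 1, then the gripper's target within -1 to 1 (fully open at 1, half-way at 0, shut at -1). In form: [[[x, y, z, yaw, hand], ...]]. A call has 1 to 10 rows; each row shifts and turns the commanded pose from where the row before left it, along the tool's axes as they then stand; what a row does not reach is not made up. A row lasts 1/8 s, in which the tool goes at most 62.5 mm and 10.7 degrees, less where a joint would pass 70% of its speed; a pose out of reach is approached as far as the arm can. A call with a number of a shift or a turn outside -1 to 1 is refused whole. A call with a gripper value outside its range is refused whole. The fingers move at their own pace and stop on an object; "squeeze" is the grip in N (left out, the last holds). Time passes only in rows, so rows that do not move let the fingers close. It gives the time, the measured TCP pose, the force and the opening at its end, in the units of the state.
- sense(): the state, without advancing time (a new reading comes with each control period).
- read_camera(name): name is "scene" or "top" or "wrist"; returns the picture (480x640x3 uint8, red, green, blue); there is no depth.
- camera_params(name): a dict with "mtx" (3x3 intrinsics, pixels), "xyz" and "orientation" of the camera in the world; the wrist camera has in their place "T_tool_cam" (4x4, takes a point from camera to tool coordinates, whose origin is the TCP and whose axes are the tool frame's). Camera axes: x right, y up, looking along -z (the intrinsics and any distortion apply to the point x, -y, -z); pixel columns grow to the right and rows downward; lengths in mm; the calibration is good to about 2 mm. A picture is of the moment at which its call begins: read the wrist's pose just before it. camera_params takes no time and is no camera call.
- job.finish_job(): hands the job in, once; it reports no verdict.
The state is a dict: "clock": time; "joints": joint angles; "joint_velocities": joint speeds; "effort": joint torques, N m; "ee_pos": TCP position; "tool_rot": TCP orientation; "wrist_force": force on the tool from outside, world axes, zero at the start; "ft_torque": the same for the moment, N m; "gripper_width": finger opening in mm.
Only numpy, scipy, OpenCV 4.12 (cv2) and the standard library are available. Lean on these libraries where they do the work, as an engineer would, in place of code of your own. Each camera call takes 0.05 s, during which the arm holds its last target. There are 200 camera calls.

## Working session

There is one attempt and no reset: what is moved stays moved. The work goes in short steps, Python scripts to look and compute and a tool call to move; the robot and the scene stay as the last step left them, time stands still between calls to the robot, and variables do not carry over. Pictures are saved under pics/ and viewed, about 8 in all and at most 12, crops included, and the job is handed in when it is done.

Besides the shell and the picture viewer there is one more tool, called after "Request:" as name(argument=value, ...) on one line, values as JSON. play_rows: Moves the arm, as the interface text tells. Its arguments: {"type":"object","properties":{"moves":{"type":"array","items":{"type":"array","items":{"type":"array","items":{"type":"number","minimum":-1,"maximum":1}}}},"squeeze":{"type":"number"}},"required":["moves"]}

```bash
mkdir -p pics; ls; cat > h.py <<'E'
import numpy as np, cv2
from scipy.spatial.transform import Rotation as R
from workcell import sense, read_camera, camera_params, job
def shot(n,f):
    im=read_camera(n); cv2.imwrite('pics/'+f,im[:,:,::-1]); return im
def cam(n,st=None):
    p=camera_params(n)
    if n=='wrist':
        T=np.eye(4);T[:3,:3]=R.from_rotvec(st['tool_rot']).as_matrix();T[:3,3]=st['ee_pos']
        T=T@np.array(p['T_tool_cam']);return p,T[:3,:3],T[:3,3]
    return p,None,np.array(p['xyz'])
E
python3 - <<'E'
from h import *
s=sense();print(s)
for n in('scene','top','wrist'): print(n,camera_params(n))
a=shot('scene','s0.png');b=shot('top','t0.png')
E
```

```text
pics
{'clock': 0.0, 'joints': array([-1.25653299,  0.41799474, -0.01028013,  1.61417739,  0.0047205 ,
        1.11066858, -0.05304984]), 'joint_velocities': array([ 1.24869978e-03,  1.43688168e-04, -1.66243490e-04, -6.85660492e-04,
       -3.94948623e-04,  1.00652255e-03, -1.76660104e-05]), 'effort': array([ 2.87084031e-04, -8.51273847e+01,  6.39007073e-01, -4.25985074e+01,
       -4.88671940e-02,  1.87672087e-02,  1.67721719e-04]), 'ee_pos': array([217.59203351, 585.50222395, 204.81107937]), 'tool_rot': array([ 0.27823146,  1.55280426, -0.28015826]), 'wrist_force': array([-0.2401819 , -0.06341146,  0.10285434]), 'ft_torque': array([0.01797893, 0.02330676, 0.00017288]), 'gripper_width': 94.05823416204441}
scene {'mtx': array([[523.90789045,   0.        , 321.26509456],
       [  0.        , 523.90789045, 245.49727144],
       [  0.        ,   0.        ,   1.        ]]), 'xyz': array([1123.25504873,  600.58640882,  706.0204727 ]), 'orientation': array([0.46486168, 1.07858823, 2.15966881])}
top {'mtx': array([[529.91685907,   0.        , 318.90328712],
       [  0.        , 529.91685907, 250.54996578],
       [  0.        ,   0.        ,   1.        ]]), 'xyz': array([ 314.39364548,   -4.96012862, 1262.25908097]), 'orientation': array([ 0.12806691, -0.12602539, -1.5489221 ])}
wrist {'mtx': array([[372.57662239,   0.        , 320.12702458],
       [  0.        , 372.57662239, 244.28696008],
       [  0.        ,   0.        ,   1.        ]]), 'T_tool_cam': array([[ 3.41602779e-04,  2.76171616e-01, -9.61108278e-01,
        -1.79909815e+02],
       [ 9.99999934e-01,  2.44338951e-05,  3.62446888e-04,
        -5.40609559e-01],
       [ 1.23581162e-04, -9.61108338e-01, -2.76171589e-01,
        -8.07002502e+01],
       [ 0.00000000e+00,  0.00000000e+00,  0.00000000e+00,
         1.00000000e+00]])}
```

View pics/t0.png

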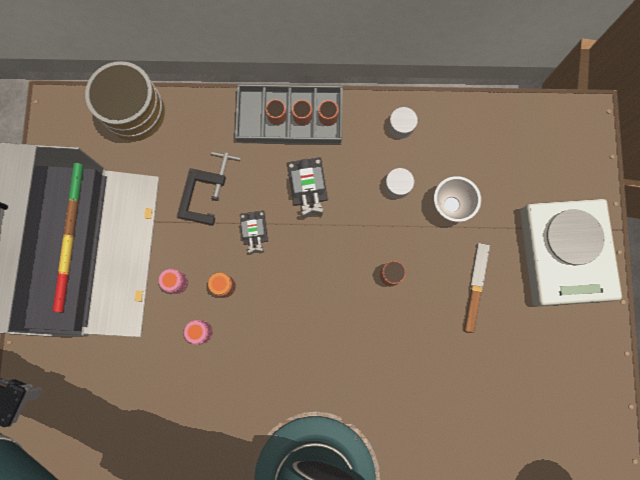

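View pics/s0.png

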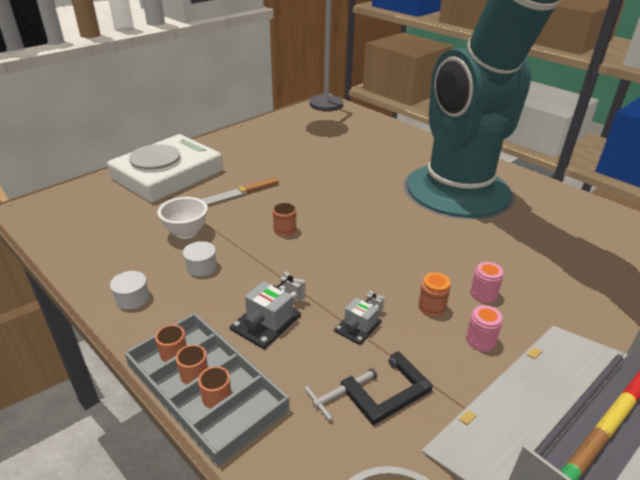

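The top view shows the capped ring's orange cap at about (220,285), with pink decoys at (172,281) and (197,332). The larger stop is at (308,183), its V facing down to about (312,212). The clamp is left of the small stop at (253,230). The scene view agrees: cap at (435,285), stop at (270,305).

```bash
cat >> h.py <<'E'
def ray(n,uv,st=None):
    p,M,c=cam(n,st)
    if M is None: M=R.from_rotvec(p['orientation']).as_matrix()
    K=np.array(p['mtx']);q=np.linalg.inv(K)@[uv[0],uv[1],1.]
    return c,M@[q[0],-q[1],-q[2]]
def plane(n,uv,z,st=None):
    c,d=ray(n,uv,st);return c+d*(z-c[2])/d[2]
def proj(n,P,st=None):
    p,M,c=cam(n,st)
    if M is None: M=R.from_rotvec(p['orientation']).as_matrix()
    q=M.T@(np.array(P)-c);q=np.array(p['mtx'])@[q[0],-q[1],-q[2]];return q[:2]/q[2]
def tri(r1,r2):
    A=np.stack([r1[1],-r2[1]],1);t=np.linalg.lstsq(A,r2[0]-r1[0],rcond=None)[0]
    a=r1[0]+t[0]*r1[1];b=r2[0]+t[1]*r2[1];return (a+b)/2,np.linalg.norm(a-b)
def blobs(im,lo,hi,amin=30):
    h=cv2.cvtColor(im,cv2.COLOR_RGB2HSV);m=cv2.inRange(h,lo,hi)
    n,l,s,c=cv2.connectedComponentsWithStats(m)
    return m,[(s[i].tolist(),c[i].round(1).tolist()) for i in range(1,n) if s[i][4]>=amin]
E
python3 - <<'E'
from h import *
t=cv2.imread('pics/t0.png')[:,:,::-1].copy();s=cv2.imread('pics/s0.png')[:,:,::-1].copy()
for im,w in((t,'top'),(s,'scene')):
    print(w,blobs(im,(5,190,190),(16,255,255))[1]); print(' green',blobs(im,(50,120,80),(80,255,255),5)[1],'red',blobs(im,(0,150,120),(4,255,255),5)[1])
print(plane('top',(220,285),70),plane('top',(308,183),60),plane('top',(312,210),53))
c=cv2.resize(t[140:260,230:350],None,fx=5,fy=5,interpolation=cv2.INTER_CUBIC)
d=cv2.resize(s[250:350,220:320],None,fx=5,fy=5,interpolation=cv2.INTER_CUBIC)
cv2.imwrite('pics/c1.png',c[:,:,::-1])
E
```

```text
top []
 green [([69, 163, 14, 36, 306], [75.8, 180.7]), ([302, 179, 12, 6, 48], [307.5, 181.6]), ([249, 228, 8, 3, 20], [252.7, 229.1])] red [([301, 175, 12, 3, 14], [306.3, 175.7]), ([53, 273, 15, 39, 370], [59.8, 292.6])]
scene [([483, 266, 14, 8, 78], [489.8, 269.2]), ([429, 275, 17, 12, 139], [436.7, 280.1]), ([480, 310, 16, 10, 121], [487.5, 314.5])]
 green [([264, 289, 14, 8, 46], [270.5, 292.9]), ([359, 304, 8, 5, 13], [362.4, 305.8]), ([562, 465, 18, 15, 178], [571.4, 471.9])] red [([623, 371, 17, 30, 228], [634.3, 386.4])]
[426.67080164 220.01441307  70.        ] [671.31340718  26.92110137  60.        ] [608.14676634  16.33646075  53.        ]
```

View pics/c1.png

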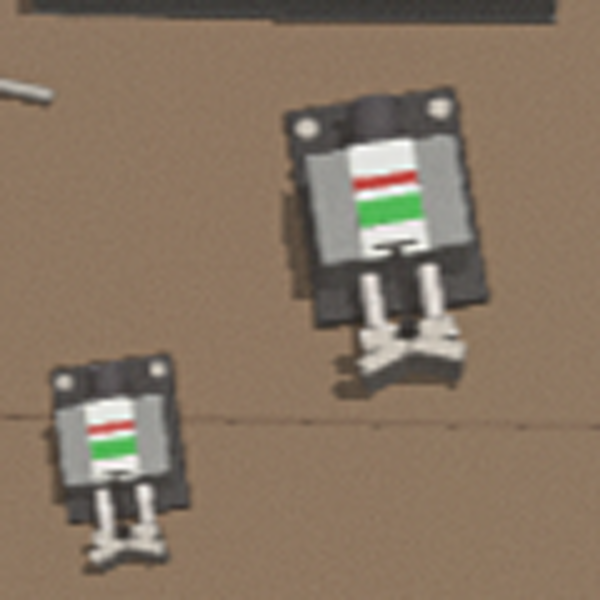

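```bash
python3 - <<'E'
from h import *
t=cv2.imread('pics/t0.png')[:,:,::-1].copy();s=cv2.imread('pics/s0.png')[:,:,::-1].copy()
tb=blobs(t,(4,150,120),(18,255,255))[1];print(tb)
sb=blobs(s,(5,190,190),(16,255,255))[1]
b=min(tb,key=lambda k:np.hypot(k[1][0]-220,k[1][1]-285))
print('cap',b[1],plane('top',b[1],71),plane('top',(b[0][0]+b[0][2]/2-.5,b[0][1]+b[0][3]/2-.5),71),tri(ray('top',b[1]),ray('scene',sb[1][1])))
g=tri(ray('top',(307.5,181.6)),ray('scene',(270.5,292.9)));print('green',g)
f=lambda u,v:(230+u/5-.4,140+v/5-.4)
A=plane('top',f(413,352),53);a=plane('top',f(308,127),8);c=plane('top',f(440,107),8);print('apex',A,'bolts',a,c,'mid',(a+c)/2)
d=a-c;print('yaw bolts',np.degrees(np.arctan2(-d[0],d[1])),'axis',np.degrees(np.arctan2(*((a+c)/2-A)[1::-1])),np.degrees(np.arctan2(*(g[0]-A)[1::-1])))
st=sense();print(R.from_rotvec(st['tool_rot']).as_matrix().round(3))
E
```

```text
[([163, 273, 13, 14, 150], [169.1, 279.6]), ([208, 273, 23, 22, 388], [218.9, 283.3]), ([188, 325, 14, 15, 163], [194.6, 331.7])]
cap [218.9, 283.3] [430.37246488 222.49136898  71.        ] [429.92448627 222.24392648  71.        ] (array([430.1928014 , 223.13249481,  69.96490458]), np.float64(1.0434231545578716))
green (array([674.22005152,  28.26695992,  61.14913543]), np.float64(0.36172387355924923))
apex [608.15528837  15.86821057  53.        ] bolts [731.87573527  70.66423391   8.        ] [743.32720175   5.83098159   8.        ] mid [737.60146851  38.24760775   8.        ]
yaw bolts 10.016810869163994 axis 9.808664275621583 10.629378841562328
[[-0.     0.348  0.937]
 [-0.001  0.937 -0.348]
 [-1.    -0.001  0.   ]]
```

Request:
play_rows(moves=[[[0,-0.8,1,0,-1],[0,-0.8,1,0,-1],[0,-0.8,1,0,-1],[0,-0.8,1,0,-1],[0,-0.8,1,0,-1],[0,-0.8,1,0,-1],[0,-0.8,1,0,-1],[0,-0.8,1,0,-1],[0,-0.8,1,0,-1],[0,-0.8,1,0,-1]]])

```text
clock: 1.35
ee_pos: [349.9, 365.0, 205.4]
tool_rot: [0.279, 1.553, -0.279]
wrist_force: [-0.3, 0.3, 0.1]
gripper_width: 0.8
```

Request:
play_rows(moves=[[[0,-0.8,1,0,-1],[0,-0.8,1,0,-1],[0,-0.8,1,0,-1],[0,-0.8,1,0,-1],[0,-0.8,1,0,-1],[0,-0.8,1,0,-1],[0,-0.5,0.3,-0.9,-1],[0,0,0,-0.9,-1],[0,0,0,-0.9,-1],[0,0,0,-0.9,-1]]])

```text
clock: 2.6
ee_pos: [430.5, 222.4, 205.4]
tool_rot: [-0.063, 1.57, 0.062]
wrist_force: [-0.1, -0.6, 0.2]
gripper_width: 0.3
```

Request:
play_rows(moves=[[[0,0,0,-0.83,-1],[0,0,0,0,-1],[0,0,0,0,-1]]])

```text
clock: 2.98
ee_pos: [430.6, 222.7, 205.4]
tool_rot: [-0.136, 1.567, 0.136]
wrist_force: [-1.0, -1.0, -0.5]
gripper_width: 0.4
```

```bash
python3 - <<'E'
from h import *
st=sense();im=shot('wrist','w1.png');print(st['clock'],st['ee_pos'],st['wrist_force'],st['gripper_width'])
M=R.from_rotvec(st['tool_rot']).as_matrix();print(M.round(3))
bl=blobs(im,(4,150,120),(18,255,255),200)[1]
for b in bl: print(b,plane('wrist',b[1],71,st),plane('wrist',(b[0][0]+b[0][2]/2-.5,b[0][1]+b[0][3]/2-.5),71,st))
E
```

```text
2.975 [430.59892942 222.71704143 205.43625742] [-1.0144499  -0.97008453 -0.52402616] 0.40765213702044173
[[-0.    -0.172  0.985]
 [-0.     0.985  0.172]
 [-1.    -0.    -0.   ]]
([386, 92, 41, 44, 1419], [405.9, 113.4]) [321.11207642 272.45893619  71.        ] [321.17174362 272.55516843  71.        ]
([293, 203, 58, 58, 2658], [321.4, 231.5]) [428.27051828 222.90479641  71.        ] [428.25552705 222.99041652  71.        ]
([427, 243, 37, 35, 1025], [445.3, 260.2]) [435.15826456 335.89316579  71.        ] [435.02287987 335.58136806  71.        ]
```

View pics/w1.png

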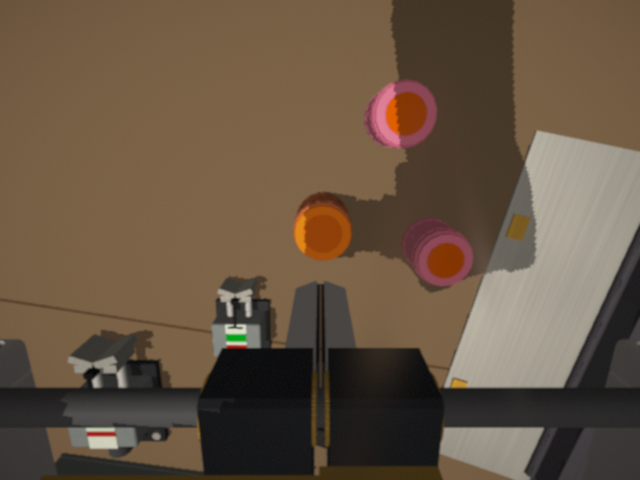

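The wrist view shows the cap at (322,231) just ahead of the closed fingertips, the pink ones at (406,113) and (445,260), and the stop partly visible at (105,352). All the estimates agree within 2 mm, so I descend.

Request:
play_rows(moves=[[[1,0,0,0,-1],[1,0,0,0,-1],[1,0,0,0,-1],[1,0,0,0,-1],[1,0,0,0,-1],[1,0,0,0,-1],[0.4,0,0,0,-1],[0,0,0,0,-1]]])

```text
clock: 4.03
ee_pos: [430.5, 222.8, 77.4]
tool_rot: [-0.138, 1.567, 0.137]
wrist_force: [-0.6, 0.2, -0.6]
gripper_width: 0.7
```

Request:
play_rows(moves=[[[0.15,0,0,0,-1],[0.1,0,0,0,-1],[0.1,0,0,0,-1],[0.1,0,0,0,-1]]])

```text
clock: 4.53
ee_pos: [430.8, 223.0, 68.7]
tool_rot: [-0.138, 1.566, 0.138]
wrist_force: [-1.7, -0.8, 7.2]
gripper_width: 0.6
```

Request:
play_rows(moves=[[[0.1,0,0,0,-1],[0.1,0,0,0,-1]]])

```text
clock: 4.78
ee_pos: [430.9, 223.1, 64.9]
tool_rot: [-0.138, 1.566, 0.138]
wrist_force: [-5.8, -5.0, 36.9]
gripper_width: 0.4
```

The force rose to 37 N at z = 64.9, so the cap is home. I hold briefly, lift, open, then go down astride the ring.

Request:
play_rows(moves=[[[0,0,0,0,-1],[0,0,0,0,-1],[-0.5,0,0,0,-1],[-1,0,0,0,-1],[-1,0,0,0,1],[0,0,0,0,1],[0,0,0,0,1],[0,0,0,0,1],[0,0,0,0,1]]])

```text
clock: 5.9
ee_pos: [430.4, 222.8, 114.0]
tool_rot: [-0.138, 1.567, 0.138]
wrist_force: [-0.1, -0.3, 0.4]
gripper_width: 46.9
```

```bash
python3 - <<'E'
from h import *
st=sense();im=shot('wrist','w2.png');print(st['clock'],st['ee_pos'],st['gripper_width'])
bl=blobs(im,(4,150,120),(18,255,255),200)[1]
for b in bl: print(b,plane('wrist',b[1],65,st))
s=shot('scene','s2.png')
for b in blobs(s,(5,190,190),(16,255,255))[1]:print(b,plane('scene',b[1],65))
E
```

```text
5.9 [430.41583352 222.79443526 114.00250224] 46.850998568289526
([412, 73, 59, 62, 2859], [441.2, 104.0]) [320.37107125 273.70122975  65.        ]
([284, 225, 78, 78, 4590], [322.8, 264.2]) [428.41765102 223.70414607  65.        ]
([464, 281, 51, 47, 1823], [489.3, 304.2]) [436.74735941 338.5018832   65.        ]
```

Request:
play_rows(moves=[[[0,0,-0.06,0,1],[0,0,0,0,1],[0,0,0,0,1],[0,0,0,0,1],[0,0,0,0,1],[0,0,0,0,1]]])

```text
clock: 6.75
ee_pos: [429.5, 222.7, 114.5]
tool_rot: [-0.138, 1.566, 0.138]
wrist_force: [0.2, -0.4, -0.1]
gripper_width: 94.1
```

Request:
play_rows(moves=[[[0.5,0,0,0,1],[1,0,0,0,1],[1,0,0,0,1],[1,0,0,0,1],[1,0,0,0,1],[0.5,0,0,0,1],[0,0,0,0,1]]])

```text
clock: 7.62
ee_pos: [429.1, 222.5, 13.9]
tool_rot: [-0.139, 1.567, 0.138]
wrist_force: [0.2, 0.0, 0.6]
gripper_width: 93.9
```

Request:
play_rows(moves=[[[0,0,0,0,-1],[0,0,0,0,-1],[0,0,0,0,-1],[0,0,0,0,-1],[0,0,0,0,-1],[0,0,0,0,-1],[0,0,0,0,-1],[0,0,0,0,-1]]], squeeze=35)

```text
clock: 8.62
ee_pos: [429.6, 223.0, 14.7]
tool_rot: [-0.138, 1.566, 0.138]
wrist_force: [-1.7, 2.4, 5.0]
gripper_width: 53.3
```

Gripped (opening 53.3 mm against a 54 mm ring). I lift slightly and carry it across.

Request:
play_rows(moves=[[[-0.25,0,0,0,-1],[0,-0.5,0,0,-1],[0,-1,0,0,-1],[0,-1,0,0,-1],[0,-1,0,0,-1],[0,-1,0,0,-1],[0,-1,0,0,-1],[0,-1,0,0,-1],[0,-1,0,0,-1],[0,-1,0,0,-1]]])

```text
clock: 9.88
ee_pos: [458.9, 53.8, 19.3]
tool_rot: [-0.138, 1.567, 0.137]
wrist_force: [-0.2, -0.6, -4.3]
gripper_width: 53.6
```

Request:
play_rows(moves=[[[0,-1,0,0,-1],[0,-1,0,0,-1],[0,-1,0,0,-1],[0,-0.25,0.5,0,-1],[0,0,1,0,-1],[0,0,0.5,0,-1],[0,0,0,0,-1],[0,0,0,0,-1]]])

```text
clock: 10.88
ee_pos: [509.2, -1.6, 19.3]
tool_rot: [-0.138, 1.567, 0.138]
wrist_force: [0.1, 1.0, -3.4]
gripper_width: 53.7
```

```bash
python3 - <<'E'
from h import *
st=sense();print(st['clock'],st['ee_pos'],st['wrist_force'],st['gripper_width'])
w=shot('wrist','w3.png');t=shot('top','t3.png');s=shot('scene','s3.png')
print(blobs(t,(4,150,120),(18,255,255))[1], blobs(s,(5,190,190),(16,255,255))[1])
a=cv2.resize(t[160:260,260:360],(400,400),interpolation=cv2.INTER_CUBIC);b=cv2.resize(s[190:350,200:360],(400,400),interpolation=cv2.INTER_CUBIC)
cv2.imwrite('pics/c3.png',np.hstack([a,b])[:,:,::-1])
print(blobs(w,(50,120,80),(80,255,255),20)[1],blobs(w,(4,150,120),(18,255,255),100)[1])
E
```

```text
10.875 [509.2430732   -1.64095588  19.30597184] [ 0.12212272  0.9954961  -3.41869788] 53.74904051590002
[([163, 273, 13, 14, 149], [169.0, 279.6]), ([188, 325, 14, 14, 159], [194.6, 331.6])] [([483, 266, 14, 8, 52], [489.5, 269.1]), ([480, 310, 16, 10, 89], [487.4, 314.5])]
[([582, 450, 8, 13, 71], [585.6, 456.0])] [([257, 288, 126, 99, 10082], [320.0, 342.8])]
```

View pics/w3.png

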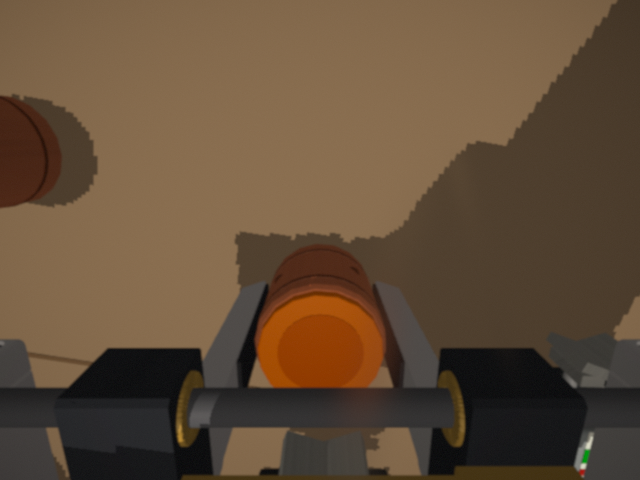

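View pics/c3.png

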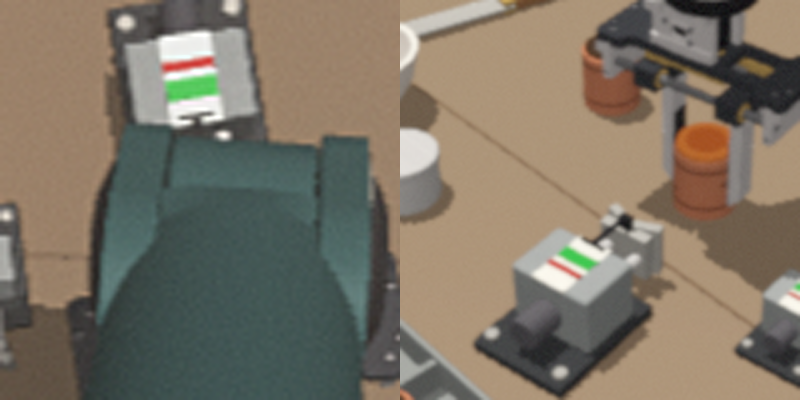

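The wrist view shows the ring gripped with its cap at (320,343), and the V plate ahead at columns 283–365, rows 435–475. The crops show the ring upright in front of the V with the pointer at "fully out". I check the centring from the V plate's edges.

```bash
python3 - <<'E'
from h import *
w=cv2.imread('pics/w3.png');st=sense();g=cv2.cvtColor(w,cv2.COLOR_BGR2GRAY).astype(int)
for r in (436,440,446,452,458,464): 
    row=g[r,262:385];d=np.diff(row);i=np.where(abs(d)>14)[0]
    print(r,[(262+int(k),int(d[k])) for k in i])
M=R.from_rotvec(st['tool_rot']).as_matrix()
for P in ([(285,436),53],[(364,436),53],[(320,343),69]):
    print(P,(M.T@(plane('wrist',P[0],P[1],st)-st['ee_pos'])).round(1))
cv2.imwrite('pics/c4.png',cv2.resize(w[420:480,255:395],None,fx=5,fy=5,interpolation=cv2.INTER_CUBIC))
E
```

```text
436 [(284, -17)]
440 [(282, -16)]
446 []
452 [(365, 18)]
458 [(280, -15), (365, 16)]
464 [(367, 17)]
[(285, 436), 53] [-33.5 -17.3  56.7]
[(364, 436), 53] [-33.5  20.6  56.7]
[(320, 343), 69] [-49.5  -0.5  -3. ]
```

View pics/c4.png

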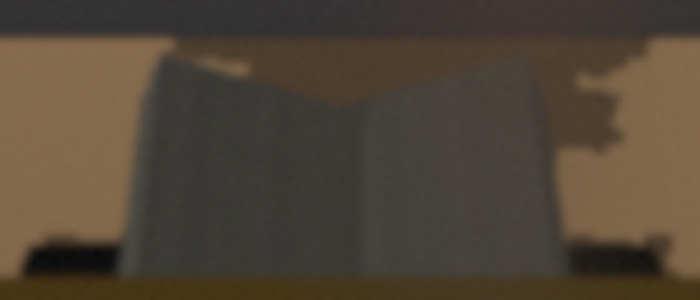

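```bash
python3 - <<'E'
from h import *
st=sense();M=R.from_rotvec(st['tool_rot']).as_matrix()
for uv in ((287,431.6),(360.4,431.6),(324,440.6)): 
    p=plane('wrist',uv,9,st);print(p.round(1),(M.T@(p-st['ee_pos'])).round(1))
E
```

```text
[606.5  -5.8   9. ] [ 10.4 -21.   94.8]
[598.5  39.1   9. ] [10.4 24.6 94.8]
[609.2  18.    9. ] [ 10.4   2.  101.6]
```

Request:
play_rows(moves=[[[0.2,0.07,0.5,0,-1],[0,0,1,0,-1],[0,0,1,0,-1],[0,0,0.5,0,-1],[0,0,0,0,-1],[0,0,0,0,-1]]])

```text
clock: 11.78
ee_pos: [568.1, 10.0, 15.3]
tool_rot: [-0.138, 1.567, 0.138]
wrist_force: [-0.2, -0.6, -3.7]
gripper_width: 53.6
```

Request:
play_rows(moves=[[[0,0,0.2,0,-1],[0,0,0.2,0,-1],[0,0,0.1,0,-1],[0,0,0,0,-1],[0,0,0,0,-1]]])

```text
clock: 12.4
ee_pos: [578.5, 11.9, 15.4]
tool_rot: [-0.138, 1.567, 0.138]
wrist_force: [1.0, 1.1, -3.8]
gripper_width: 53.5
```

Request:
play_rows(moves=[[[0,0,0.15,0,-1],[0,0,0.15,0,-1],[0,0,0.15,0,-1],[0,0,0,0,-1],[0,0,0,0,-1]]])

```text
clock: 13.02
ee_pos: [587.2, 13.5, 15.4]
tool_rot: [-0.138, 1.567, 0.138]
wrist_force: [-4.5, -1.2, -3.4]
gripper_width: 53.6
```

Contact at about 4.6 N, i.e. roughly 7–8 mm of plate travel; I add 8 mm.

Request:
play_rows(moves=[[[0,0,0.15,0,-1],[0,0,0.15,0,-1],[0,0,0.1,0,-1],[0,0,0,0,-1],[0,0,0,0,-1],[0,0,0,0,-1]]])

```text
clock: 13.78
ee_pos: [594.5, 14.7, 15.3]
tool_rot: [-0.138, 1.568, 0.138]
wrist_force: [-9.0, -2.0, 0.3]
gripper_width: 53.6
```

```bash
python3 - <<'E'
from h import *
f=[]
for i in range(4):
    st=sense();f.append(st['wrist_force']);s=read_camera('scene')
print(st['clock'],st['ee_pos'],np.array(f).round(1).tolist(),st['gripper_width'])
cv2.imwrite('pics/s5.png',s[:,:,::-1]);t=shot('top','t5.png');w=shot('wrist','w5.png')
a=cv2.resize(t[150:230,280:340],(300,400),interpolation=cv2.INTER_CUBIC);b=cv2.resize(s[220:340,210:360],(500,400),interpolation=cv2.INTER_CUBIC)
cv2.imwrite('pics/c5.png',np.hstack([a,b])[:,:,::-1])
E
```

```text
13.925 [594.47739861  14.76885451  15.30469235] [[-9.0, -2.0, 0.3], [-9.0, -0.6, -0.1], [-9.5, -2.1, 0.6], [-8.8, -1.8, 1.8]] 53.57407093216311
```

View pics/c5.png

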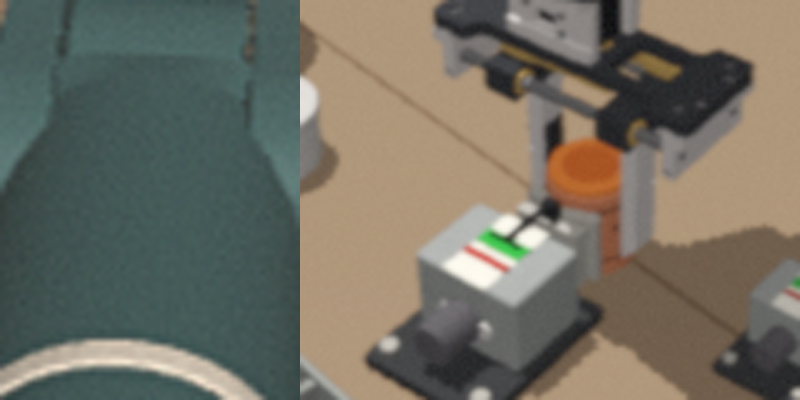

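The pointer stands just inside the green zone, with the ring seated in the V and upright. Push is about 9.2 N, so I add 1.5 mm and hold.

Request:
play_rows(moves=[[[0,0,0.08,0,-1],[0,0,0,0,-1],[0,0,0,0,-1],[0,0,0,0,-1],[0,0,0,0,-1],[0,0,0,0,-1],[0,0,0,0,-1],[0,0,0,0,-1],[0,0,0,0,-1],[0,0,0,0,-1]]])

```text
clock: 15.32
ee_pos: [595.9, 15.0, 15.3]
tool_rot: [-0.138, 1.568, 0.138]
wrist_force: [-9.9, -0.9, 0.8]
gripper_width: 53.9
```

Request:
play_rows(moves=[[[0,0,0,0,-1],[0,0,0,0,-1],[0,0,0,0,-1],[0,0,0,0,-1]]])

```text
clock: 15.82
ee_pos: [595.9, 15.0, 15.3]
tool_rot: [-0.138, 1.568, 0.138]
wrist_force: [-9.6, -1.5, 0.6]
gripper_width: 53.5
```

```bash
python3 - <<'E'
from h import *
f=[]
for i in range(4):
    st=sense();f.append(st['wrist_force']);s=read_camera('scene')
print(st['clock'],st['ee_pos'],np.mean(f,0).round(1).tolist(),st['gripper_width'])
w=shot('wrist','w6.png')
b=cv2.resize(s[225:325,220:340],(480,400),interpolation=cv2.INTER_CUBIC);a=cv2.resize(w[230:480,230:410],(288,400))
cv2.imwrite('pics/c6.png',np.hstack([a,b])[:,:,::-1])
E
```

```text
15.975 [595.92478132  15.01640786  15.29686263] [-9.8, -1.1, 1.3] 53.852210014315325
```

View pics/c6.png

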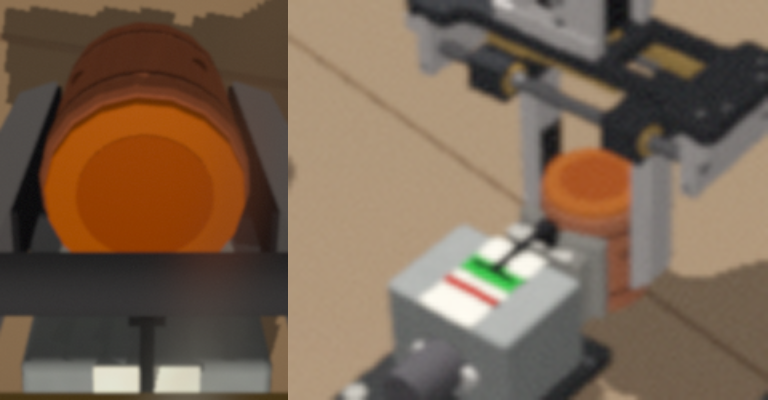

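The pointer lies inside the green zone, clear of the red line. In the wrist crop the ring is upright and centred on the pointer. The push has been steady at about 9.9 N for well over a second, so I hand in.

```bash
python3 -c "
from workcell import job
print(job.finish_job())"
```

```text
the job is handed in; nothing more can be done
None
```

The cap is pressed home and the ring is held in the V with a steady push of about 10 N. I handed the job in at about 16 s without letting go; the hand-in reports no verdict.

- **Cap:** I pressed it down with closed fingers until the force rose to 37 N at a height of 64.9 mm; fully home is 65 mm.
- **Push:** I gripped the ring by its sides (35 N set) and brought it into the V. The last checks read about 9.9 N for more than 1 s, which is about 16.5 mm of plate travel on the 600 N/m spring.
- **Pictures:** The last ones show the pointer in the green zone, away from the red line, with the ring upright and centred.
- **Disagreements:** The top and wrist cameras differed by up to about 2 mm on where the V's apex is across the push; I set the ring between the two. The vertical force changed by about 4 N as the ring seated, probably its weight going onto the bench and V. The height was steady.
- **Other things on the bench:** I kept the path clear of them, but did not measure their positions again at the end.

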